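# Roll-test two brass rollers and reject the one that rocks

### The job

Take the wooden pad by its handle, lay it flat on one brass roller and roll the roller about half a turn across the steel plate under light pressure, never more than 12 N, then leave it where it stops and do the same with the other roller. Stand the pad back on the bench top beside the plate, then put the roller that rocks (lifts the pad as it turns) into the steel tray and leave the true one lying on the plate. Do not disturb the other things on the bench.

Things in the scene. Friction and masses are not known exactly. Their poses are not given: they have to be found in the camera images.
- roller_a_center (a point): A plain brass roller, 60 mm long, 0.1 kg, lying on the plate. This point is its centre, 8 mm above the plate at the start. x is its long axis (along the plate's x within 0.1 rad); y and z turn with it as it rolls (z up at the start).
- roller_b_center (a point): A plain brass roller, 60 mm long, 0.1 kg, lying on the plate. This point is its centre, 8 mm above the plate at the start. x is its long axis (along the plate's x within 0.1 rad); y and z turn with it as it rolls (z up at the start).
- roller_a: The roller whose centre is roller_a_center; origin on its skin, 8 mm from the axis (lowest point at the start). One of the two rollers is truly round (16 mm), the other is squashed oval, 16 by 20 mm, and starts on its flatter side, so both tops are 16 mm above the plate; which is which is not told.
- roller_b: The roller whose centre is roller_b_center; origin on its skin, 8 mm from the axis (lowest point at the start). One of the two rollers is truly round (16 mm), the other is squashed oval, 16 by 20 mm, and starts on its flatter side, so both tops are 16 mm above the plate; which is which is not told.
- plate: Flat steel plate fixed to the bench, 210 mm along x, 246 mm along y, top face 15 mm above the bench; a dark strip along each y end stands 4 mm above the top to stop the rollers (240 mm free between). Origin: centre of its underside. The rollers lie side by side, about 96 mm apart along its x, and roll along its y, either way.
- pad_grip (a point): Mid handle of the loose rolling pad, 43 mm above its underside. The pad is wooden, 56 (x) by 90 mm (y): a flat 8 mm sole, a 5 mm sprung gap, a 6 mm board and on it an upright wall as handle, 50 mm long (x), 16 mm thick (y), from 19 to 65 mm above the underside. 0.13 kg; starts standing on the bench. z is up.
- pad: The same pad; origin at the centre of its underside (sole not pressed in). The springs of the sole give way straight up by 1 mm for every 6 N, 5 mm at most. When the pad is drawn along its y over a roller, the roller advances half as far as the pad.
- tray: Open dark steel tray for rejects, fixed to the bench, 115 mm square outside, 30 mm high, walls and floor 4 mm thick. Origin: centre of its underside.
- bottle: Bystander: white bottle, 130 mm high, 52 mm in diameter. Origin at its underside.
- pliers: Bystander: pliers lying flat, about 135 mm long.  Origin at the underside near the pivot.
- bur_block: Bystander: wooden block 70 x 110 x 35 mm with small burs standing in it up to 64 mm high. Origin at its underside.

How it is judged:
By the outcome, as a careful person would: the job done as asked, in the order asked, and still so for the second after the job is handed in, with the robot touching nothing.
It also fails if it takes over 72 s, if anything falls off the work surface, if the arm or the gripper's body presses on something with over 40 N, if the wrist force passes 120 N, or if a joint passes its speed limit or range.

### The arm

A 6-joint arm with a two-finger parallel gripper is mounted at the origin on the work surface. World frame = base frame: x ahead of the robot, y to its left, z up, the work surface at z = 0. Lengths are in m, angles in rad, forces in N, time in s.
With the tool pointing down it reaches from about 0.275 to 0.825 m from the base axis. Payload 4.9 kg.
Tool frame: the origin (TCP) lies midway between the tips of the shut fingers; the grasp point (between the pads) lies 19 mm behind it (grip_point_offset is the distance from the TCP to the grasp point, in m); z points along the fingers, x is the direction in which the jaws open and shut, and the axes are right-handed (so a half turn about z gives the same grasp; the last joint's range is limited). The gripper opens to 85 mm and grips with 20 to 120 N. Pads are 22 mm wide; open, the fingers measure 114 mm over their backs; the gripper's body (76 mm by 85 mm) begins 54 mm behind the grasp point. The pads swing forward as they close: fully open they stand 13 mm farther back than shut.
Start: joints at [1.038, 0.326, -0.193, 1.052, 0, 1.437], TCP at [0.214, 0.507, 0.231] pointing down, gripper open.
Joint ranges: [-2.65, 2.65], [-0.97, 1.79], [-1.3, 1.35], [-1.93, 2.1], [-1.47, 1.37], [-3.14, 3.14]. Speed limits (rad/s): [2.57, 2.57, 3.14, 3.14, 3.14, 3.14].

### API

Orientations are given as a rotation vector (axis times angle).
In Python, from cell import * gives the robot as it stands. Calls block until the motion is done:
- movep(position, orientation): joint-space move of the TCP to a pose.
- move_l(position, velocity=0.15, rot=None, until_force=None): straight line of the TCP; rot=None keeps the orientation; velocity is the mean speed in m/s. With until_force (N) it stops when the force on the tool has changed by that much, and returns True; else False.
- set_joints(angles): joint-space move.
- let_go() and grab(newtons=None): open the fingers fully, or close them until they stop; newtons is the grip in N (None keeps the last).
- sleep(seconds).
- ik(position, orientation): joint angles nearest the present ones, or None.
- get_state(): the state.
- grab_frame(name): name is "scene" or "top"; returns a dict with "img" (400x640x3 uint8, red, green, blue), "fx", "fy", "cx", "cy" (pixels), "k1" (the pictures are not rectified: a ray, as slopes to the right and down, at radius r is drawn at 1 + k1 r^2 times it, then the intrinsics apply), "cam_to_world" (4x4, takes a point from camera to world coordinates). Camera axes: x right, y down, z forward; pixel columns grow to the right and rows downward; lengths in m; the calibration is good to about 2 mm. A picture is of the moment at which its call begins. There is no depth.
A pose or a line that the arm cannot do raises MotionError and nothing moves.
- sign_off(): hands the job in, once; it reports no verdict.
Trained networks look in the newest picture that a camera, given by its name, has taken for a name from the list of things; names that differ only in an ending like _2 or _b are one class to them, and where a whole thing is asked for, a point or a joint stands for the part that bears it (a point fixed in the world has none). Each returns a list of dicts, best first, with "score" (0 to 1); they miss things now and then, are a little off and sometimes report something else, mostly with a low value. They report only what shows in the picture. A call takes as long as a camera call.
- spot_in(camera, name): "centre" ([column, row] in pixels, amid what is visible of it).
- silhouettes(camera, name): "mask" (400x640 bool, what is visible of it) and "centre" ([column, row] in pixels, amid what is visible of it).
- tip_of(camera, name): "centre" ([column, row] in pixels: a listed point, or the origin of a listed thing).
The state is a dict: "clock": time; "q": joint angles; "joint_velocities": joint speeds; "tau": joint torques, N m; "position": TCP position; "eef_rot": TCP orientation; "contact_force": force on the tool from outside, world axes, zero at the start; "wrist_torque": the same for the moment, N m; "finger_gap": opening from 0.0 (shut) to 1.0 (fully open).
Only numpy, scipy, OpenCV 4.12 (cv2) and the standard library are available. Lean on these libraries where they do the work, as an engineer would, in place of code of your own. Each camera call takes 0.05 s, during which the arm holds its last target.

## Working session

There is one attempt and no reset: what is moved stays moved. The work goes in short steps, each a Python script; the robot and the scene stay as the last script left them, time stands still between calls to the robot, and variables do not carry over. Pictures are saved under pics/ and viewed, and the job is handed in when it is done.

```bash
ls; mkdir -p pics
python3 - <<'E'
from cell import *
import cv2
for n in ("scene","top"):
    f=grab_frame(n); cv2.imwrite(f"pics/{n}0.png",f["img"][:,:,::-1])
    print(n,f["fx"],f["fy"],f["cx"],f["cy"],f["k1"]); print(f["cam_to_world"])
    for k in ("roller_a_center","roller_a","plate","pad_grip","pad","tray","bottle","pliers","bur_block"):
        print(k,[(round(d["score"],2),[round(float(c)) for c in d["centre"]]) for d in tip_of(n,k)][:4],[(round(d["score"],2),[round(float(c)) for c in d["centre"]]) for d in spot_in(n,k)][:3])
print(get_state())
E
```

```text
pics
scene 438.58718422492 438.58718422492 324.4520270584587 197.8259094488507 -0.1144300217551308
[[-0.5317936   0.70603928 -0.46765811  1.16493254]
 [ 0.84675831  0.45242345 -0.2798453   0.31352106]
 [ 0.01399772 -0.54481333 -0.83844052  1.07285229]
 [ 0.          0.          0.          1.        ]]
roller_a_center [(0.52, [336, 172])] [(0.42, [337, 175]), (0.31, [333, 195])]
roller_a [(0.49, [328, 201]), (0.47, [336, 179])] [(0.7, [330, 200]), (0.63, [337, 176]), (0.56, [470, 311])]
plate [(0.59, [332, 192])] [(0.87, [333, 193])]
pad_grip [(0.86, [250, 143])] [(0.78, [254, 148])]
pad [(0.98, [254, 149])] [(0.73, [250, 148])]
tray [(0.93, [434, 237])] [(0.98, [436, 233])]
bottle [(0.8, [464, 314]), (0.46, [332, 193])] [(0.81, [470, 311])]
pliers [(0.57, [288, 254])] [(0.82, [285, 259])]
bur_block [(0.64, [203, 143])] [(0.76, [203, 141]), (0.55, [434, 235])]
top 430.2369958539205 430.2369958539205 317.81467853192044 196.06830689123996 -0.08027481723990934
[[ 0.00657379 -0.98890716  0.14838937  0.45167021]
 [-0.99975393 -0.0033556   0.02192742 -0.03501152]
 [-0.02118624 -0.14849701 
[... 574 characters left out ...]
)]
bur_block [(0.7, [482, 200])] []
{'clock': 1.9, 'q': array([ 1.03779091e+00,  3.26169343e-01, -1.92616056e-01,  1.05197714e+00,
       -1.99096607e-05,  1.43661584e+00]), 'joint_velocities': array([ 0.0001256 ,  0.00059784, -0.00089137, -0.00036855,  0.00067645,
        0.00012931]), 'tau': array([ 1.81373372e-03, -4.43322551e+01,  2.62752253e+01,  1.15325209e-03,
       -7.25233527e-07,  3.43386631e-06]), 'position': array([0.21357955, 0.50685756, 0.23129144]), 'eef_rot': array([2.61746988e+00, 1.73736466e+00, 6.14030378e-05]), 'contact_force': array([-1.01756511,  0.44991847,  0.46454541]), 'wrist_torque': array([-0.00270251,  0.00715721, -0.03043625]), 'finger_gap': 1.0012907405314229}
```

Run:
```python
import cv2
a=cv2.imread("pics/top0.png");b=cv2.imread("pics/scene0.png")
cv2.imwrite("pics/t1.png",cv2.resize(a[120:290,120:520],None,fx=2,fy=2,interpolation=2))
cv2.imwrite("pics/t2.png",cv2.resize(a[180:280,270:470],None,fx=4,fy=4,interpolation=2))
cv2.imwrite("pics/s1.png",cv2.resize(b[100:360,160:560],None,fx=2,fy=2,interpolation=2))
```

```text
(no output)
```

View pics/t1.png

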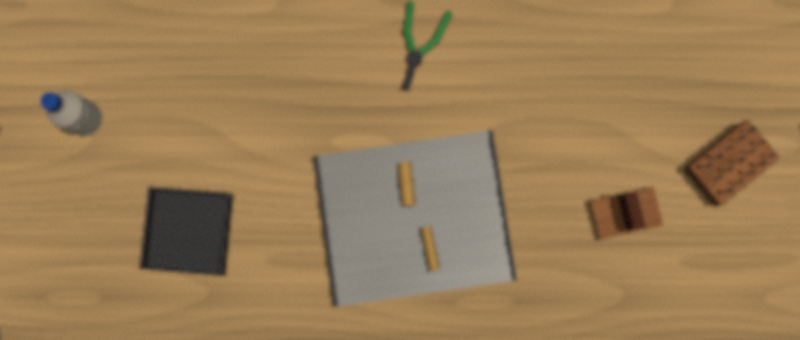

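View pics/t2.png

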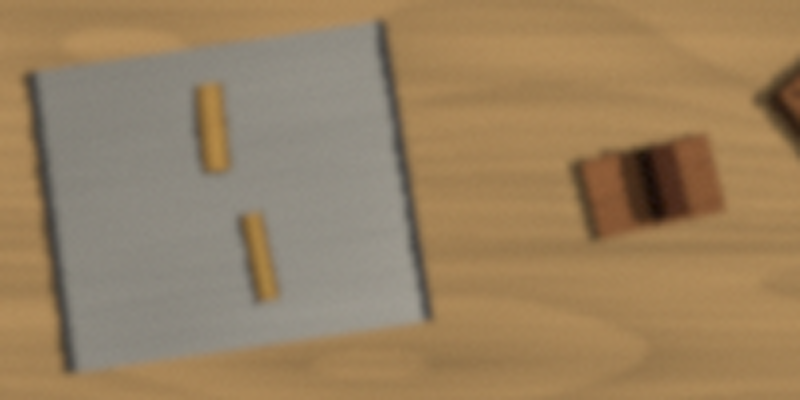

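View pics/s1.png

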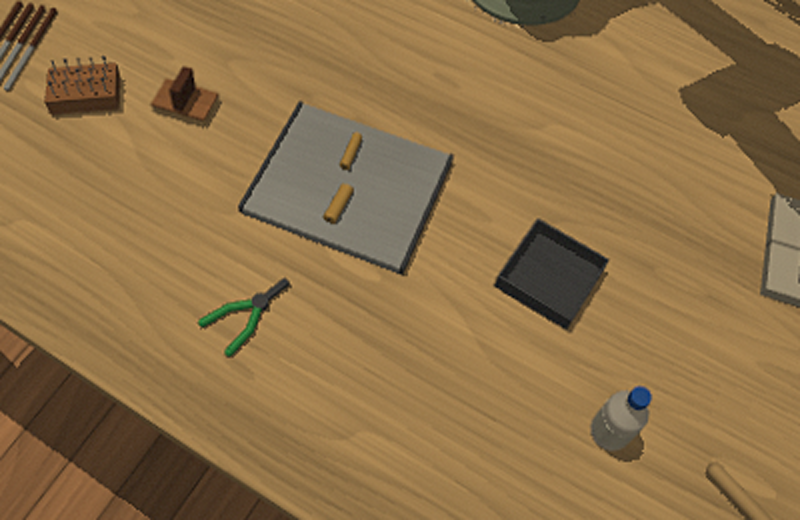

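The top view shows the plate centred at about (327,230), with one roller at (324,212) and the other at (335,245). The far roller looks wider. The pad is at (433,226), with its handle wall along the roller direction. Next I'll measure these metrically.

```bash
cat > h.py <<'E'
from cell import *
import numpy as np, cv2
def toworld(f,px,z):
    px=np.atleast_2d(np.asarray(px,float))
    K=np.array([[f["fx"],0,f["cx"]],[0,f["fy"],f["cy"]],[0,0,1.]])
    u=cv2.undistortPoints(px.reshape(-1,1,2),K,np.array([f["k1"],0,0,0,0.])).reshape(-1,2)
    T=np.asarray(f["cam_to_world"]); d=np.c_[u,np.ones(len(u))]@T[:3,:3].T; o=T[:3,3]
    return o+d*((z-o[2])/d[:,2])[:,None]
def rect(f,mask,z,off=0.0):
    c,_=cv2.findContours(mask.astype(np.uint8),cv2.RETR_EXTERNAL,cv2.CHAIN_APPROX_NONE)
    c=max(c,key=cv2.contourArea).reshape(-1,2)
    w=toworld(f,c,z)[:,:2]
    (cx,cy),(a,b),th=cv2.minAreaRect((w*1000).astype(np.float32))
    if a<b: a,b,th=b,a,th+90
    return np.round([cx,cy,a,b],1),round(((th+90)%180)-90,1)
def rv(yaw):  # tool down, jaw axis at world angle yaw
    from scipy.spatial.transform import Rotation as R
    return (R.from_euler('z',yaw)*R.from_euler('x',np.pi)).as_rotvec()
E
cat > m.py <<'E'
from h import *
for n in ("top","scene"):
    f=grab_frame(n); img=f["img"]; hsv=cv2.cvtColor(img,cv2.COLOR_RGB2HSV)
    for k,z in (("plate",.015),("roller_a",.023),("pad",.019),("tray",.03),("bottle",0.06),("pliers",.01),("bur_block",.035)):
        for d in silhouettes(n,k)[:3]:
            if d["mask"].sum()>20: print(n,k,round(d["score"],2),d["mask"].sum(),np.round(d["centre"]),*rect(f,d["mask"],z))
    for k,z in (("roller_a_center",.023),("pad_grip",.043),("tray",0),("pad",0.0),("plate",0)):
        for d in tip_of(n,k)[:2]: print(n,"tip",k,round(d["score"],2),np.round(toworld(f,d["centre"],z)[0],3))
E
python3 m.py
```

```text
top plate 0.92 6527 [326. 230.] [539.7 -31.7 255.2 207.5] -81.4
top roller_a 0.61 143 [321. 214.] [583.  -23.2  58.8  19.4] 4.4
top roller_a 0.59 108 [332. 245.] [497.8 -54.5  54.6  15.2] 14.1
top pad 0.9 691 [433. 224.] [ 546.5 -324.6   93.9   57.6] -77.4
top tray 0.9 1851 [212. 236.] [519.4 278.7 123.4 115.7] 86.1
top bottle 0.74 527 [156. 174.] [677.7 440.4  95.3  54. ] 64.3
top pliers 0.9 342 [325. 141.] [780.4 -36.8 126.9  66.8] -16.1
top bur_block 0.66 1038 [486. 200.] [ 614.6 -469.9  117.6   71.3] -52.6
top tip roller_a_center 0.68 [ 0.503 -0.063  0.023]
top tip roller_a_center 0.62 [0.677 0.435 0.023]
top tip pad_grip 0.74 [ 0.544 -0.334  0.043]
top tip tray 0.68 [ 0.774 -0.027  0.   ]
top tip tray 0.64 [0.524 0.285 0.   ]
top tip pad 0.96 [ 0.539 -0.326  0.   ]
top tip plate 0.86 [ 0.541 -0.029  0.   ]
scene plate 0.57 5384 [332. 192.] [538.9 -31.1 259.4 225. ] -80.8
scene roller_a 0.47 98 [334. 173.] [492.2 -53.9  67.1  15.9] 12.2
scene pad 0.67 572 [251. 150.] [ 537.8 -322.3   98.4   96. ] 11.7
scene tray 0.75 1855 [435. 236.] [524.5 284.2 135.1 123. ] -5.3
scene bottle 0.92 663 [471. 308.] [678.5 442.5  99.6  51.3] -18.0
scene bottle 0.41 5320 [331. 193.] [567.1 -17.3 248.6 214.2] -81.2
scene pliers 0.89 282 [286. 256.] [779.7 -35.6 125.5  62.1] -14.7
scene bur_block 0.75 914 [200. 144.] [ 623.6 -460.4  119.   106.2] -50.1
scene tip roller_a_center 0.42 [ 0.487 -0.05   0.023]
scene tip pad_grip 0.61 [ 0.544 -0.324  0.043]
scene tip tray 0.89 [0.51  0.278 0.   ]
scene tip pad 0.84 [ 0.54  -0.331  0.   ]
scene tip pad 0.16 [ 0.575 -0.026  0.   ]
```

```bash
cat > seg.py <<'E'
from h import *
def seg(n,zr=.020,zp=.015):
    f=grab_frame(n); img=f["img"].astype(float)
    out=[]
    # plate mask: low saturation region around plate
    sat=(img.max(2)-img.min(2))
    K=np.array([[f["fx"],0,f["cx"]],[0,f["fy"],f["cy"]],[0,0,1.]])
    H,W=sat.shape; uu,vv=np.meshgrid(np.arange(W),np.arange(H))
    w=toworld(f,np.c_[uu.ravel(),vv.ravel()],zr)[:,:2]
    a=np.radians(8.7); d=w-np.array([.540,-.031]); px=d@[np.cos(a),np.sin(a)]; py=d@[-np.sin(a),np.cos(a)]
    inn=(abs(px)<.098)&(abs(py)<.112)
    s=sat.ravel(); base=np.median(s[inn]); 
    wt=np.clip(s-base-15,0,None)*inn
    lab=cv2.connectedComponentsWithStats((wt.reshape(H,W)>15).astype(np.uint8))
    for i in range(1,lab[0]):
        if lab[2][i,4]<40: continue
        m=cv2.dilate((lab[1]==i).astype(np.uint8),np.ones((3,3))).ravel()>0
        q=wt[m]; p=w[m]; c=(q[:,None]*p).sum(0)/q.sum()
        C=((p-c)*q[:,None]).T@(p-c)/q.sum(); e,v=np.linalg.eigh(C)
        print(n,"c",np.round(c,4),"size",np.round(np.sqrt(12*e)[::-1]*1000,1),"ang",round(np.degrees(np.arctan(v[1,1]/v[0,1])),1),"area mm2~", lab[2][i,4], "plate xy",np.round([ (c-[.540,-.031])@[np.cos(a),np.sin(a)],(c-[.540,-.031])@[-np.sin(a),np.cos(a)]],4))
if __name__=="__main__":
    for n in ("top","scene"): seg(n)
E
python3 seg.py
python3 - <<'E'
from h import *
print(ik([.541,-.327,.2],rv(np.radians(12.6+90))),ik([.541,-.327,.2],rv(np.radians(12.6-90))))
a=get_state();print(a["clock"])
for i in range(4): 
    sleep(.02);print(get_state()["contact_force"])
E
```

```text
top c [ 0.5859 -0.0231] size [58.5 16.5] ang 6.2 area mm2~ 147 plate xy [0.0466 0.0009]
top c [ 0.4973 -0.0558] size [57.7 13.1] ang 12.0 area mm2~ 117 plate xy [-0.046 -0.018]
scene c [ 0.4897 -0.0558] size [62.7 13.8] ang 12.5 area mm2~ 89 plate xy [-0.0535 -0.0169]
scene c [ 0.5784 -0.0228] size [62.5 17.6] ang 6.6 area mm2~ 127 plate xy [0.0392 0.0023]
[-0.6603683   0.49898968 -0.00855899  1.06324766  0.         -0.88027979] [-0.6603683   0.49898968 -0.00855899  1.06324766  0.          2.26131287]
3.3
[0.03651672 0.4526403  0.26330143]
[ 0.49787571 -0.07571072  0.28658498]
[-0.10579458 -0.41601687 -0.47259378]
[0.17346644 0.71806096 0.04086121]
```

Run:
```python
from h import *
P=[.543,-.327]; Y=np.radians(102.6)
movep([*P,.15],rv(Y)); s=get_state(); print(s["clock"],s["position"],s["q"])
move_l([*P,.027],velocity=.12)
print(get_state()["contact_force"],get_state()["clock"])
grab(60); s=get_state(); print(s["finger_gap"],s["contact_force"],s["clock"])
move_l([*P,.10],velocity=.12)
sleep(.1); s=get_state(); print(s["finger_gap"],s["contact_force"],s["wrist_torque"],s["clock"])
for n in("top","scene"):
    f=grab_frame(n); cv2.imwrite(f"pics/{n}1.png",cv2.resize(f["img"][90:310,180:540,::-1],None,fx=2,fy=2))
```

```text
6.5167 [ 0.54339049 -0.32629789  0.15010583] [-6.57219101e-01  5.38997464e-01 -7.46495240e-02  9.57078836e-01
  1.27376774e-04 -8.78236479e-01]
[ 0.31776186  0.3224926  -0.16470788] 7.6917
0.1784326442803331 [-0.74657892 -0.15138328  1.21594961] 8.325
0.18201245830933707 [ 0.64984842  0.06062145 -1.40449547] [ 0.02930185  0.00014679 -0.03389671] 9.1833
```

View pics/scene1.png

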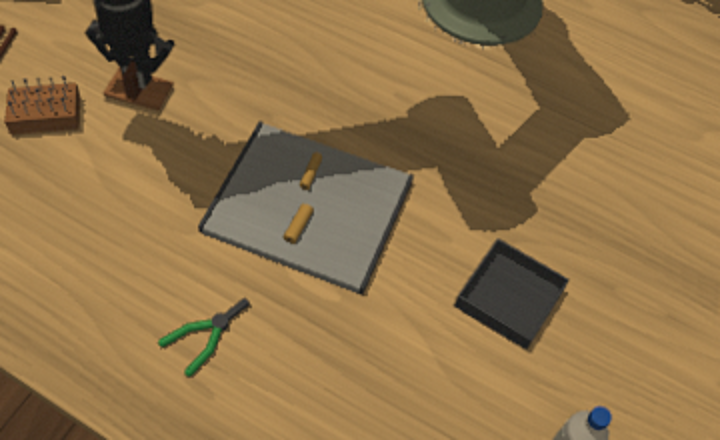

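View pics/top1.png

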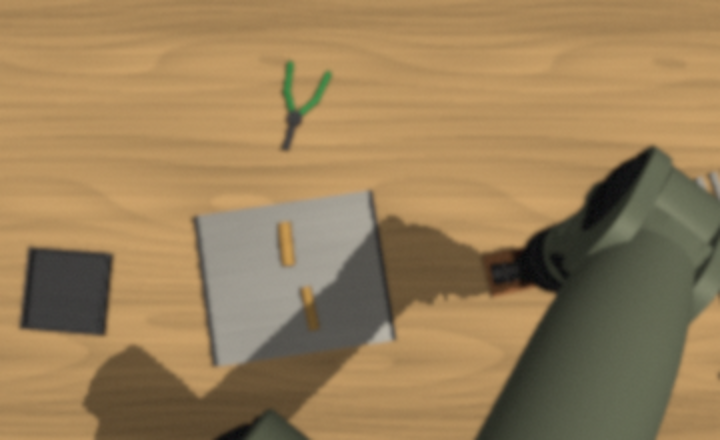

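```bash
cat > roll.py <<'E'
from h import *
import json
def F(k=4):
    v=[]
    for _ in range(k):
        sleep(.006); v.append(get_state()["contact_force"])
    return np.mean(v,0)
def roll(c,axis_deg,travel,Ft=4.0,step=.0018,sgn=1,touch=.058,tag="r"):
    yaw=np.radians(axis_deg+90); d=sgn*np.array([np.cos(yaw),np.sin(yaw)])
    c=np.array(c); p=c-d*travel/4
    movep([*p,.12],rv(yaw)); move_l([*p,touch+.006],velocity=.1); sleep(.15)
    F0=F(16); print("tare",np.round(F0,2),get_state()["clock"])
    hit=move_l([*p,touch-.004],velocity=.012,until_force=3.0)
    s=get_state(); z=s["position"][2]; f=F(8)-F0
    print("hit",hit,"z",round(z,4),"F",np.round(f,2))
    if not hit: return None
    z0=z; n=int(round(travel/step)); slope=0; log=[]; prev=f[2]
    for i in range(1,n+1):
        e=prev-Ft
        if abs(e)<0.4: e=0
        dz=np.clip(slope+0.7*e/6000,-.0009,.0009)
        slope=np.clip(slope+0.25*e/6000,-.0004,.0004)
        z+=dz
        q=p+d*travel*i/n
        move_l([*q,z],velocity=.04)
        f=F(5)-F0; prev=f[2]
        log.append((i,round((z-z0)*1000,2),round(get_state()["position"][2]*1000,2),*np.round(f,1)))
        if prev>9: z+=.0008; move_l([*q,z],velocity=.05); prev=(F(4)-F0)[2]
    move_l([*q,z+.05],velocity=.1)
    for l in log: print(*l)
    print("clock",get_state()["clock"])
E
python3 - <<'E'
from roll import *
roll([.494,-.056],12.2,.052)
f=grab_frame("scene"); cv2.imwrite("pics/s2.png",cv2.resize(f["img"][90:310,180:540,::-1],None,fx=2,fy=2))
E
```

```text
tare [ 0.11 -0.14 -1.34] 11.3
hit True z 0.0574 F [-0.17 -0.28  5.95]
1 0.23 57.63 0.0 0.8 5.0
2 0.42 57.73 -0.1 0.6 4.4
3 0.59 57.9 0.9 0.6 3.1
4 0.63 57.96 0.6 0.3 3.2
5 0.65 58.0 0.8 0.7 2.9
6 0.6 57.99 0.5 0.7 2.9
7 0.5 57.89 0.5 0.4 3.3
8 0.4 57.81 0.6 0.3 4.1
9 0.36 57.75 0.7 0.5 4.3
10 0.31 57.72 0.6 0.6 4.8
11 0.37 57.73 1.1 0.9 4.3
12 0.35 57.74 1.0 0.3 4.2
13 0.34 57.74 0.9 0.3 4.4
14 0.33 57.73 1.5 0.6 4.5
15 0.38 57.76 1.1 1.1 4.3
16 0.39 57.77 1.9 0.7 4.3
17 0.4 57.79 1.1 0.8 4.0
18 0.41 57.8 1.8 0.9 4.1
19 0.42 57.78 1.6 0.7 4.3
20 0.43 57.81 2.2 1.0 4.1
21 0.44 57.83 2.2 0.9 3.9
22 0.45 57.83 2.0 1.0 3.7
23 0.46 57.82 1.8 0.6 4.0
24 0.47 57.81 1.9 0.4 4.0
25 0.48 57.84 1.7 0.7 4.3
26 0.49 57.83 2.1 0.5 4.1
27 0.5 57.86 1.7 0.6 3.9
28 0.51 57.87 1.6 0.7 3.9
29 0.52 57.89 1.9 0.8 3.4
clock 21.0583
```

View pics/s2.png

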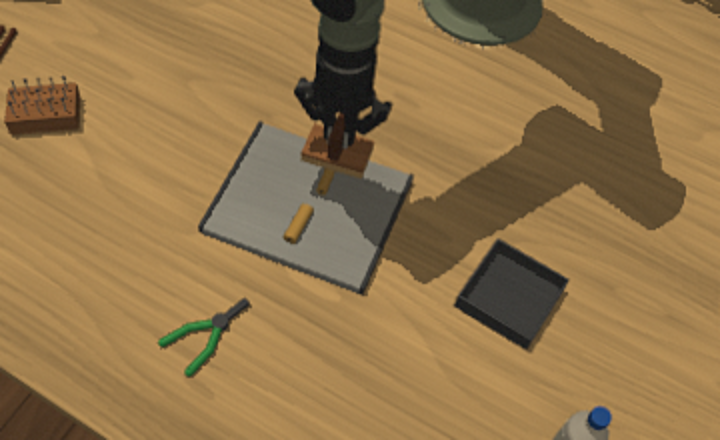

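The near roller stayed level, so it is the true one. It rolled from about (310,172) to (325,180) in this crop. I'll check the force controller against an oval model before rolling the far roller.

Run:
```python
import numpy as np
# oval model: width h(th); advance ~ pad travel/2
for step in (.0014,.0018):
  for gp,gi in ((.7,.25),(.8,.4),(.7,.5)):
    for Ft in (4.5,5):
      th=0;z=-Ft/6;s=0;n=int(.056/step);Fs=[];prev=Ft
      rng=np.random.default_rng(0)
      for i in range(n):
        e=prev-Ft; e=0 if abs(e)<.4 else e
        dz=np.clip(s+gp*e/6,-.9,.9); s=np.clip(s+gi*e/6,-.5,.5); 
        thn=np.pi*(i+1)/n; g=2*(np.hypot(8*np.cos(thn),10*np.sin(thn))-8)
        pre=6*(g-z)
        z+=dz; prev=6*(g-z); Fs.append(prev); prev+=rng.normal(0,.3)
      print(step,gp,gi,Ft,round(max(Fs),1),round(min(Fs),1))
```

```text
0.0014 0.7 0.25 4.5 5.8 3.0
0.0014 0.7 0.25 5 6.3 3.5
0.0014 0.8 0.4 4.5 5.5 3.4
0.0014 0.8 0.4 5 6.0 3.9
0.0014 0.7 0.5 4.5 5.5 3.5
0.0014 0.7 0.5 5 6.0 4.0
0.0018 0.7 0.25 4.5 6.7 2.6
0.0018 0.7 0.25 5 7.2 3.1
0.0018 0.8 0.4 4.5 6.1 3.2
0.0018 0.8 0.4 5 6.6 3.7
0.0018 0.7 0.5 4.5 6.2 3.4
0.0018 0.7 0.5 5 6.7 3.9
```

```bash
sed -i 's/slope+0.25\*e/slope+0.35*e/; s/-.0004,.0004/-.0005,.0005/' roll.py
python3 - <<'E'
from roll import *
roll([.583,-.023],6.4,.056,Ft=4.5,step=.0015)
f=grab_frame("scene"); cv2.imwrite("pics/s3.png",cv2.resize(f["img"][90:310,180:540,::-1],None,fx=2,fy=2))
E
```

```text
tare [-0.16 -0.19 -1.2 ] 22.5917
hit True z 0.0575 F [ 0.21 -0.29  6.  ]
1 0.17 57.85 -0.3 -1.3 5.3
2 0.36 58.08 -0.4 -1.3 6.7
3 0.75 58.46 -0.8 -1.9 6.1
4 1.19 58.79 -0.3 -0.7 6.6
5 1.79 59.29 -0.1 -0.7 5.7
6 2.4 59.84 0.4 -0.1 4.2
7 2.9 60.31 1.2 -0.4 2.8
8 3.21 60.65 1.1 0.2 2.7
9 3.4 60.91 1.5 0.2 2.6
10 3.47 61.03 1.0 -0.3 3.0
11 3.49 61.13 1.1 0.0 3.5
12 3.47 61.09 0.6 -0.2 4.2
13 3.52 61.13 0.9 -0.3 5.3
14 3.66 61.24 1.0 -0.0 5.1
15 3.82 61.36 1.1 0.4 5.7
16 4.09 61.56 1.0 -0.0 4.7
17 4.29 61.73 1.2 0.4 3.8
18 4.4 61.88 1.8 0.9 3.3
19 4.42 61.89 1.8 0.7 3.4
20 4.38 61.88 1.6 0.2 3.5
21 4.29 61.8 1.8 0.2 3.3
22 4.12 61.66 1.7 0.6 4.1
23 3.97 61.53 1.3 0.8 4.7
24 3.84 61.39 1.5 0.8 4.2
25 3.71 61.24 1.9 0.9 4.6
26 3.59 61.1 1.1 1.5 5.3
27 3.55 61.03 2.3 1.3 4.0
28 3.42 60.9 1.8 1.3 3.7
29 3.21 60.7 2.1 1.6 3.5
30 2.93 60.46 2.2 1.6 4.2
31 2.72 60.21 2.4 1.5 3.6
32 2.39 59.91 2.3 1.6 3.8
33 2.04 59.56 1.9 1.5 4.0
34 1.66 59.2 2.1 1.7 4.6
35 1.32 58.86 2.1 1.9 4.5
36 0.97 58.49 2.0 2.0 4.3
37 0.63 58.13 2.0 2.0 4.3
clock 34.675
```

View pics/s3.png

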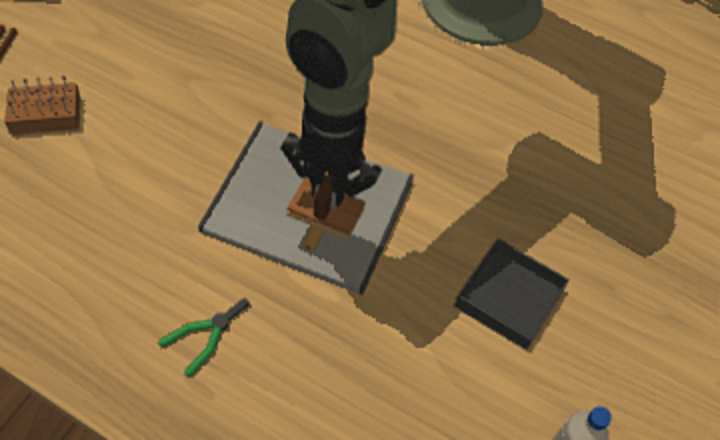

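The far roller rocks: the pad rose about 4 mm and came back down, with force readings of 7 N or less. Next I'll put the pad down beside the plate.

Run:
```python
from h import *
import seg
P=[.5755,-.263]; Y=np.radians(98.7)
movep([*P,.08],rv(Y)); move_l([*P,.036],velocity=.12)
print(move_l([*P,.024],velocity=.02,until_force=4), get_state()["position"],get_state()["contact_force"])
let_go(); move_l([*P,.16],velocity=.2); print(get_state()["clock"])
for n in("top","scene"):
    seg.seg(n,zr=.023)
    f=grab_frame(n); cv2.imwrite(f"pics/{n}4.png",cv2.resize(f["img"][90:310,180:540,::-1],None,fx=2,fy=2))
    for d in silhouettes(n,"roller_a")[:3]:
        print(n,round(d["score"],2),d["mask"].sum(),*rect(f,d["mask"],.023))
```

```text
True [ 0.5757993  -0.2632913   0.02627754] [-0.25007681  0.27752729  7.11507722]
38.3583
top c [0.5825 0.0058] size [59.5 17.5] ang 6.6 area mm2~ 163 plate xy [0.0476 0.0299]
top c [ 0.4917 -0.0298] size [56.6 12.7] ang 12.0 area mm2~ 97 plate xy [-0.0475  0.0085]
top 0.42 199 [579.7   7.1  64.2  25.2] 6.9
scene c [ 0.4881 -0.0279] size [64.9 14.4] ang 12.3 area mm2~ 86 plate xy [-0.0509  0.0109]
scene c [0.577  0.0072] size [63.  17.8] ang 7.0 area mm2~ 137 plate xy [0.0424 0.0321]
scene 0.49 145 [578.1   7.7  68.3  20.6] 6.4
scene 0.48 81 [489.2 -27.5  63.4  14.8] 9.1
```

View pics/scene4.png

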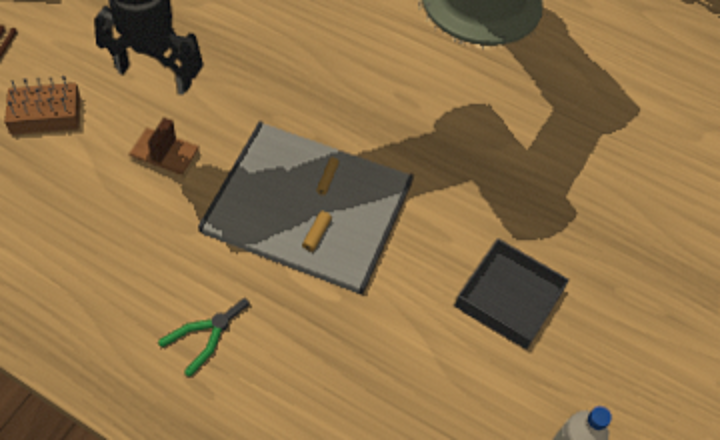

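View pics/top4.png

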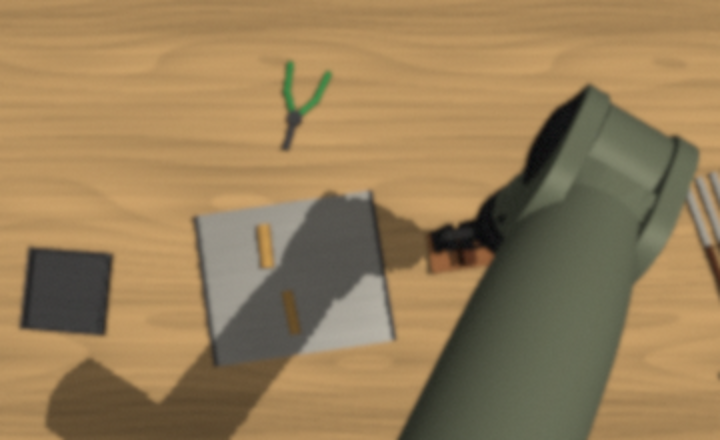

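Run:
```python
from h import *
P=[.580,.0065]; Y=np.radians(96.7)
movep([*P,.10],rv(Y)); print(move_l([*P,.0175],velocity=.1,until_force=8), get_state()["position"],get_state()["clock"])
grab(40); s=get_state(); print(s["finger_gap"],s["contact_force"])
move_l([*P,.10],velocity=.12); s=get_state(); print(s["finger_gap"],s["contact_force"],s["clock"])
f=grab_frame("scene"); cv2.imwrite("pics/s5.png",cv2.resize(f["img"][90:310,180:540,::-1],None,fx=2,fy=2))
```

```text
False [0.58057794 0.00636381 0.01805004] 40.7
0.21668721107208427 [-1.57630602  0.24516795  3.57304074]
0.21455891679579553 [-0.24043059  0.25348863 -0.79643306] 42.1583
```

View pics/s5.png

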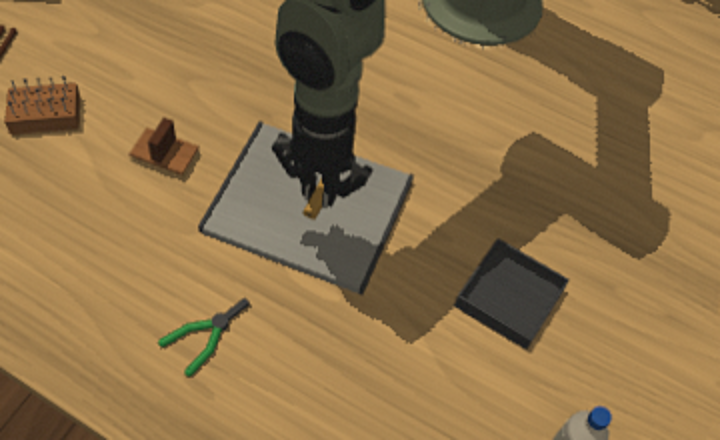

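Run:
```python
from h import *
P=[.519,.280]; Y=np.radians(131)
print(ik([*P,.1],rv(Y)))
movep([*P,.11],rv(Y)); print(get_state()["finger_gap"],get_state()["clock"]); print(move_l([*P,.010],velocity=.1,until_force=6), get_state()["position"],get_state()["contact_force"])
let_go(); print(get_state()["contact_force"]); move_l([*P,.15],velocity=.15); print(get_state()["clock"])
movep([.36,.36,.25],rv(Y)); s=get_state(); print(s["clock"],s["position"])
for n in("top","scene"):
    f=grab_frame(n); cv2.imwrite(f"pics/{n}6.png",cv2.resize(f["img"][90:330,140:540,::-1],None,fx=2,fy=2))
```

```text
[ 0.36961247  0.51266262 -0.26350568  0.79462803  0.         -0.34597253]
0.2186992620326337 43.2917
False [0.51960337 0.2802291  0.01067238] [ 0.32557338  0.5715006  -0.33392782]
[ 0.04025236 -0.04626954  0.1495886 ]
46.1833
47.0167 [0.36054006 0.35971417 0.24922701]
```

View pics/scene6.png

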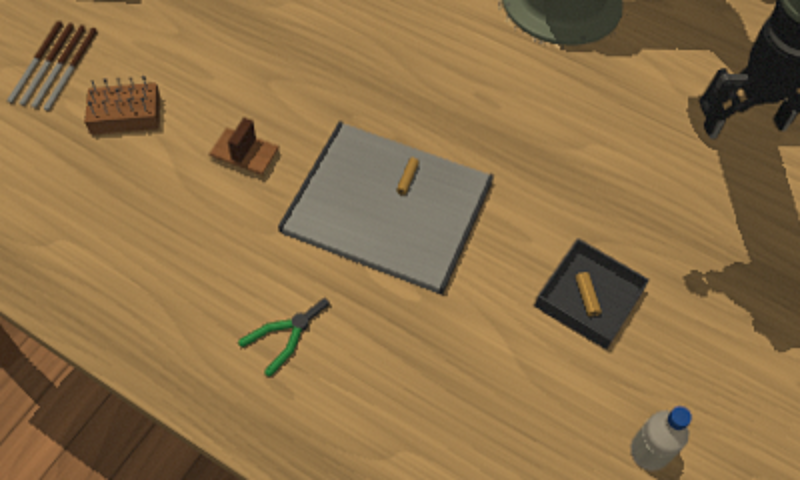

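View pics/top6.png

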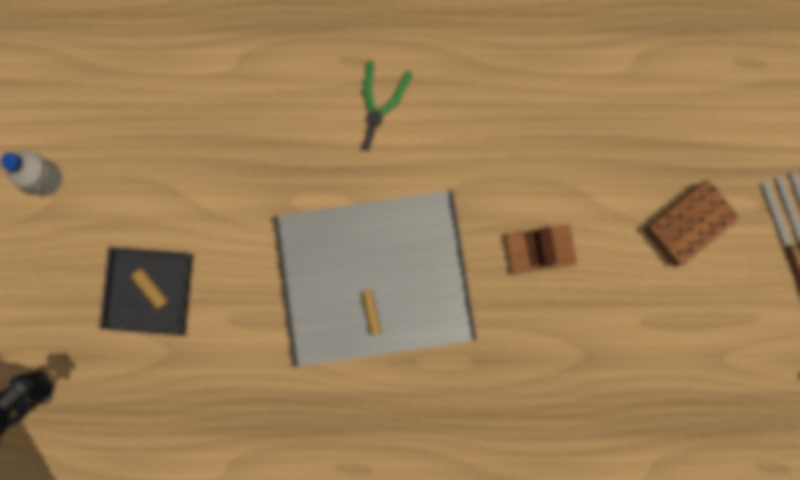

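The oval roller is in the tray at (588,293) in the scene crop. The true one is on the plate at (408,176), and the pad stands beside the plate at (243,150). The bystanders have not moved.

Run:
```python
from cell import *
sign_off(); print(get_state()["clock"])
```

```text
the job is handed in; nothing more can be done
the job is handed in; nothing more can be done
```

The job is done and handed in at about 47 s of the 72 s allowed. I rolled both rollers with the pad, stood the pad on the bench beside the plate, and put the rocking roller in the tray.

| | Near roller | Far roller |
|---|---|---|
| Pad travel | 52 mm | 56 mm |
| Roller advance (camera) | about 26 mm | about 29 mm |
| Change in pad height | level within about 0.6 mm | rose about 4 mm and came back down |
| Highest force reading | about 6 N | about 6.7 N |
| Verdict | true, left lying on the plate | rocks, put in the tray |

- **Force:** The 12 N limit was only checked on readings between small steps, each averaged over a few samples. A brief peak in between would not show.
- **Final pictures:** Both cameras show the rocking roller in the tray, the true one on the plate, and the pad upright beside the plate. The bottle, pliers and bur block look unmoved, and the gripper was clear of everything.
- **Disagreement:** The two cameras differed by 4–8 mm in roller x, so I used in-between values. Both rolls and the pick worked with them.

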